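# Pack the tagged rotor parts in stack-nest bins

### The arm

A 6-joint arm with a two-finger parallel gripper is mounted at the origin on the work surface. World frame = base frame: x ahead of the robot, y to its left, z up, the work surface at z = 0. Lengths are in mm, angles in rad, forces in N, time in s.
With the tool pointing down it reaches from about 300 to 775 mm from the base axis. Payload 14.6 kg.
Tool frame: the origin (TCP) lies on the mounting face of the last link; the fingertips stand 199 mm ahead of it and the grasp point (between the pads) lies 180 mm ahead of it; z points along the fingers, y is the line along which they close (so a half turn about z gives the same grasp; the last joint's range is limited). The gripper opens to 94 mm and grips with 3 to 60 N. Pads are 16 mm wide; open, the fingers measure 119 mm over their backs; the gripper's body (75 mm by 177 mm) begins 78 mm behind the grasp point.
Start: joints at [1.167, 0.3, 1.521, -0, 1.321, -0.067], TCP at [181.755, 519.091, 404.646] pointing down, gripper open.
Joint ranges: [-3.03, 3.03], [-0.79, 2.21], [0.23, 2.52], [-1.04, 4.18], [0, 3.07], [-2.55, 2.55]. Speed limits (rad/s): [2.22, 2.22, 2.57, 3.14, 3.14, 3.14].

### API

Orientations are given as [roll, pitch, yaw] about the fixed x, y, z axes, in that order (R = Rz(yaw) Ry(pitch) Rx(roll)).
In Python, from cell import manip gives the robot as it stands. The module is installed in compiled form; this text tells all that it offers.
- The arm moves only by the shell command python3 -m creep 'ROWS' [FORCE]. ROWS is a JSON object of lists of equal length, an entry for each row: "slide": the shift along the world's x, y, z in cm, a list of three; "turn": the turn about the world's z in rad; "claw": the opening, from 0 (shut) to 1 (fully open). A call has 1 to 8 rows; each row shifts and turns the commanded pose from where the row before left it; what a row does not reach is not made up. A row lasts 1/8 s, in which the tool goes at most 62.5 mm and 10.7 degrees, less where a joint would pass 70% of its speed; a pose out of reach is approached as far as the arm can. A call with a gripper value outside its range is refused whole. The fingers move at their own pace and stop on an object; FORCE is the grip in N (left out, the last holds). Time passes only in rows, so rows that do not move let the fingers close. It gives the time, the measured TCP pose, the force, the opening and the grip force at its end, in the units of the state.
- manip.read_state(): the state, without advancing time (a new reading comes with each control period).
- manip.camera(name): name is "scene" or "top" or "wrist"; returns (picture, depth): 420x560x3 uint8, red, green, blue; 420x560 float32, mm along the optical axis (not along the pixel's ray), 0 where there is no reading.
- manip.calibration(name): a dict with "intrinsics" (3x3 intrinsics, pixels), "pose" (4x4, takes a point from camera to world coordinates). Camera axes: x right, y up, looking along -z (the intrinsics and any distortion apply to the point x, -y, -z); pixel columns grow to the right and rows downward; lengths in mm; the calibration is good to about 2 mm. A picture is of the moment at which its call begins: read the wrist's pose just before it. calibration takes no time and is no camera call; for the wrist camera it gives the pose at the moment of the call.
- manip.sign_off(): hands the job in; it is judged then, once.
Trained networks look in the newest picture that a camera, given by its name, has taken for a name from the list of things; names that differ only in an ending like _2 or _b are one class to them, and where a whole thing is asked for, a point or a joint stands for the part that bears it (a point fixed in the world has none). Each returns a list of dicts, best first, with "score" (0 to 1); they miss things now and then, are a little off and sometimes report something else, mostly with a low value. They report only what shows in the picture. A call takes as long as a camera call. They do not tell look-alikes from the thing itself.
- manip.cut_out(query, camera): "mask" (420x560 bool, what is visible of it) and "position" ([column, row] in pixels, amid what is visible of it).
The state is a dict: "clock": time; "joints": joint angles; "qd": joint speeds; "effort": joint torques, N m; "eef_pos": TCP position; "eef_rot": TCP orientation; "wrist_force": force on the tool from outside, world axes, zero at the start; "moment": the same for the moment, N m; "finger_gap": finger opening in mm; "finger_force": force on a finger pad.
Only numpy, scipy, OpenCV 4.12 (cv2) and the standard library are available. Lean on these libraries where they do the work, as an engineer would, in place of code of your own. Each camera call takes 0.05 s, during which the arm holds its last target. There are 200 camera calls.

### The job

Pack the inspected rotor parts: green-tagged trunnion pins go in the blue bin that stands alone, and every red-tagged part goes in the steel reject tray at the foot of the chute. Stack one bin of the nested pair on the loaded bin, turned half a turn from it so that it rests level on the ledges instead of nesting, put the green-tagged white adapters in that bin, and cap the stack with the last bin, empty and turned half a turn again so that it too rests on the ledges. The stack stays on the cart, and the caliper, gasket, screwdriver, bottle and steel bucket stay where they are.

Things in the scene. Friction and masses are not known exactly. Their poses are not given: they have to be found in the camera images.
- bin_a: Blue stack-nest bin, empty, standing alone: the bottom of the stack. Rim 158 (its x) x 66 mm (its y), 60 mm tall, 160 g. Upright rim band 10 mm high: span its 66 mm width to lift. Walls 2.4 mm, tapering straight to a floor 140 x 48 mm, 3 mm thick. Origin: centre of underside, z up. The rim is yellow at the +x end.
- bin_b: Same bin as bin_a, empty; lower one of the nested pair at the start. Inside each bin are four ledge blocks, at x = +56 and x = -34 mm on both long walls: each 12 mm long, from 18 to 46 mm above the underside, reaching in to |y| = 18 mm (36 mm clear between); below them wall and floor are slotted.
- bin_c: Same bin as bin_a, empty; upper one of the nested pair, facing as bin_b. Facing the same way a bin nests, 28 mm above the one below; turned half a turn (yellow ends opposite) it rests on the ledge tops, 46 mm above it, with about 3 mm of play all round inside the lower rim.
- bin_b_mark (a point): Middle of the yellow end of bin_b's rim, 77.5 mm from the bin's centre along its +x, 60 mm above its underside.
- bin_c_mark (a point): Middle of the yellow end of bin_c's rim, 77.5 mm from the bin's centre along its +x, 60 mm above its underside.
- pin_1: Aluminium trunnion pin, normally standing: square flange 24 x 24 x 7 mm below, round journal 14 mm in diameter from 7 to 33 mm above the underside, topped by a green disc tag 14 to 16 mm wide, 4 mm thick; 37 mm tall in all, 45 g. Origin: centre of the flange's underside; z along the journal towards the tag. Sound: passed. May be absent.
- pin_2: Aluminium trunnion pin, normally standing: square flange 24 x 24 x 7 mm below, round journal 14 mm in diameter from 7 to 33 mm above the underside, topped by a green disc tag 14 to 16 mm wide, 4 mm thick; 37 mm tall in all, 45 g. Origin: centre of the flange's underside; z along the journal towards the tag. Sound: passed. May be absent.
- pin_3: Aluminium trunnion pin, normally standing: square flange 24 x 24 x 7 mm below, round journal 14 mm in diameter from 7 to 33 mm above the underside, topped by a green disc tag 14 to 16 mm wide, 4 mm thick; 37 mm tall in all, 45 g. Origin: centre of the flange's underside; z along the journal towards the tag. Sound: passed. May be absent.
- cup_1: White acetal bucket adapter, a round cup standing mouth up, 28 mm outside diameter, 38 mm tall, 30 g; the top 5 mm of its rim is a green ring tag. Origin: centre of its underside; z up to its mouth. Sound: passed. May be absent.
- cup_2: White acetal bucket adapter, a round cup standing mouth up, 28 mm outside diameter, 38 mm tall, 30 g; the top 5 mm of its rim is a green ring tag. Origin: centre of its underside; z up to its mouth. Sound: passed. May be absent.
- pin_4: Aluminium trunnion pin, normally standing: square flange 24 x 24 x 7 mm below, round journal 14 mm in diameter from 7 to 33 mm above the underside, topped by a red disc tag 14 to 16 mm wide, 4 mm thick; 37 mm tall in all, 45 g. Origin: centre of the flange's underside; z along the journal towards the tag. Corroded: reject. May be absent.
- pin_5: Aluminium trunnion pin, normally standing: square flange 24 x 24 x 7 mm below, round journal 14 mm in diameter from 7 to 33 mm above the underside, topped by a red disc tag 14 to 16 mm wide, 4 mm thick; 37 mm tall in all, 45 g. Origin: centre of the flange's underside; z along the journal towards the tag. Corroded: reject. May be absent.
- cup_3: White acetal bucket adapter, a round cup standing mouth up, 28 mm outside diameter, 38 mm tall, 30 g; the top 5 mm of its rim is a red ring tag. Origin: centre of its underside; z up to its mouth. Cracked: reject. May be absent.
- reject_tray: Open steel tray fixed to the cart, 160 (its x) x 140 (its y) x 35 mm tall, walls and floor 3 mm. Origin: centre of underside; z up. A fixed sheet-metal chute 72 mm wide comes down over its -y edge: lower lip near y = -61 mm, about 40 mm high, rising at 35 degrees away from the tray to 160 mm high at y = -225 mm.
- caliper: Bystander: steel caliper lying flat, 200 mm long along its x, 9 mm thick. Leave it alone.
- gasket: Bystander: orange ring gasket lying flat, 96 mm outside, 6 mm thick. Leave it alone.
- screwdriver: Bystander: screwdriver lying along its x, 190 mm long. Leave it alone.
- oil_bottle: Bystander: small white bottle with red cap, 44 mm wide, 100 mm tall. Leave it alone.
- steel_bucket: Bystander: open steel rotor bucket, 84 mm wide, 95 mm tall. Leave it alone.
Not all that is in view belongs to the job. Leave any orange look-alike of the bin_b alone.

How it is judged (in metres and radians):
At the end, for the whole second after the job is handed in: One level stack on the cart, bin_a lowest, each other bin turned half a turn on the ledges below (41-50 mm higher, within 9 mm, tilt under 4 degrees); green pins in bin_a, green adapters in the middle bin, red parts in the tray, all at rest; bystanders within 4 cm (height (world z) of bin_a below 0.006 m and angle between each of bin_a, bin_b, bin_c's own z axis and vertical below 0.07 rad and ((z of bin_c in the frame of bin_a between 0.041 and 0.05 m and x of bin_c in the frame of bin_a between -0.009 and 0.009 m and y of bin_c in the frame of bin_a between -0.009 and 0.009 m and x of bin_c_mark in the frame of bin_a below -0.06 m and z of bin_b in the frame of bin_c between 0.041 and 0.05 m and x of bin_b in the frame of bin_c between -0.009 and 0.009 m and y of bin_b in the frame of bin_c between -0.009 and 0.009 m and x of bin_b_mark in the frame of bin_c below -0.06 m and (x of cup_1 in the frame of bin_c between -0.073 and 0.073 m and y of cup_1 in the frame of bin_c between -0.03 and 0.03 m and z of cup_1 in the frame of bin_c between -0.004 and 0.035 m) and (x of cup_2 in the frame of bin_c between -0.073 and 0.073 m and y of cup_2 in the frame of bin_c between -0.03 and 0.03 m and z of cup_2 in the frame of bin_c between -0.004 and 0.035 m)) or (z of bin_b in the frame of bin_a between 0.041 and 0.05 m and x of bin_b in the frame of bin_a between -0.009 and 0.009 m and y of bin_b in the frame of bin_a between -0.009 and 0.009 m and x of bin_b_mark in the frame of bin_a below -0.06 m and z of bin_c in the frame of bin_b between 0.041 and 0.05 m and x of bin_c in the frame of bin_b between -0.009 and 0.009 m and y of bin_c in the frame of bin_b between -0.009 and 0.009 m and x of bin_c_mark in the frame of bin_b below -0.06 m and (x of cup_1 in the frame of bin_b between -0.073 and 0.073 m and y of cup_1 in the frame of bin_b between -0.03 and 0.03 m and z of cup_1 in the frame of bin_b between -0.004 and 0.035 m) and (x of cup_2 in the frame of bin_b between -0.073 and 0.073 m and y of cup_2 in the frame of bin_b between -0.03 and 0.03 m and z of cup_2 in the frame of bin_b between -0.004 and 0.035 m))) and x of pin_1 in the frame of bin_a between -0.073 and 0.073 m and y of pin_1 in the frame of bin_a between -0.03 and 0.03 m and z of pin_1 in the frame of bin_a between -0.004 and 0.035 m and x of pin_2 in the frame of bin_a between -0.073 and 0.073 m and y of pin_2 in the frame of bin_a between -0.03 and 0.03 m and z of pin_2 in the frame of bin_a between -0.004 and 0.035 m and x of pin_3 in the frame of bin_a between -0.073 and 0.073 m and y of pin_3 in the frame of bin_a between -0.03 and 0.03 m and z of pin_3 in the frame of bin_a between -0.004 and 0.035 m and x of pin_4 in the frame of reject_tray between -0.08 and 0.08 m and y of pin_4 in the frame of reject_tray between -0.07 and 0.07 m and z of pin_4 in the frame of reject_tray between -0.004 and 0.033 m and x of pin_5 in the frame of reject_tray between -0.08 and 0.08 m and y of pin_5 in the frame of reject_tray between -0.07 and 0.07 m and z of pin_5 in the frame of reject_tray between -0.004 and 0.033 m and x of cup_3 in the frame of reject_tray between -0.08 and 0.08 m and y of cup_3 in the frame of reject_tray between -0.07 and 0.07 m and z of cup_3 in the frame of reject_tray between -0.004 and 0.033 m and linear speed of each of bin_a, bin_b, bin_c, pin_1, pin_2, pin_3, cup_1, cup_2, pin_4, pin_5, cup_3 below 0.02 m/s); the robot touches nothing.
It fails at once if the caliper was moved more than 4 cm (distance of caliper from where it was at the start of the episode above 0.04 m).
It fails at once if the orange gasket was moved more than 4 cm (distance of gasket from where it was at the start of the episode above 0.04 m).
It fails at once if the screwdriver was moved more than 4 cm (distance of screwdriver from where it was at the start of the episode above 0.04 m).
It fails at once if the oil bottle was moved more than 4 cm (distance of oil_bottle from where it was at the start of the episode above 0.04 m).
It fails at once if the steel bucket was moved more than 4 cm (distance of steel_bucket from where it was at the start of the episode above 0.04 m).
Of pin_1, pin_2, pin_3 only 2 to 3 are there at a start; the rules pass over those that are not, and their reading is None.
Of cup_1, cup_2 only 1 to 2 are there at a start; the rules pass over those that are not, and their reading is None.
Of pin_4, pin_5, cup_3 only 2 to 3 are there at a start; the rules pass over those that are not, and their reading is None.
At some moment in a run one of pin_1, pin_2, pin_3, cup_1, cup_2, pin_4, pin_5, cup_3 may be knocked a few centimetres aside while the robot is not near it.
Once in a run the grip may slacken for a moment while it holds something.
It also fails if it takes over 210 s, if anything falls off the work surface, if the arm or the gripper's body presses on something with over 40 N, if the wrist force passes 120 N, or if a joint passes its speed limit or range.

## Working session

There is one attempt and no reset: what is moved stays moved. The work goes in short steps, Python scripts to look and compute and a shell command to move; the robot and the scene stay as the last step left them, time stands still between calls to the robot, and variables do not carry over. Pictures are saved under pics/ and viewed, at most 14 in all, crops included, and the job is handed in when it is done.

```bash
mkdir -p pics; ls
cat > h.py <<'E'
import numpy as np, cv2
from cell import manip
def shot(cam,name=None):
    cal=manip.calibration(cam); im,d=manip.camera(cam)
    if name: cv2.imwrite(f'pics/{name}.png',im[:,:,::-1])
    return im,d,cal
def cloud(d,cal):
    K=np.array(cal['intrinsics']);T=np.array(cal['pose'])
    v,u=np.mgrid[:d.shape[0],:d.shape[1]]
    x=(u-K[0,2])/K[0,0]*d; y=(v-K[1,2])/K[1,1]*d
    P=np.stack([x,-y,-d,np.ones_like(d)],-1)@T.T
    P=P[...,:3]; P[d<=0]=np.nan
    return P
E
python3 - <<'E'
from h import *
for c in ['top','scene']:
    im,d,cal=shot(c,c+'0'); print(c,np.round(cal['pose'],2).tolist(),{k:np.round(v,2).tolist() for k,v in cal.items() if k!='pose'})
    P=cloud(d,cal); np.savez(c+'0.npz',im=im,P=P)
print(manip.read_state())
E
```

```text
pics
top [[0.03, 0.99, -0.11, 402.37], [-1.0, 0.03, 0.0, 59.02], [0.01, 0.11, 0.99, 1050.7], [0.0, 0.0, 0.0, 1.0]] {'intrinsics': [[419.38, 0.0, 282.33], [0.0, 419.38, 209.61], [0.0, 0.0, 1.0]]}
scene [[0.23, -0.66, 0.72, 1325.46], [0.97, 0.14, -0.18, -158.64], [0.02, 0.74, 0.67, 862.76], [0.0, 0.0, 0.0, 1.0]] {'intrinsics': [[485.48, 0.0, 277.04], [0.0, 485.48, 209.35], [0.0, 0.0, 1.0]]}
{'clock': 0.1, 'joints': array([ 1.16741401e+00,  3.00430917e-01,  1.52146239e+00, -7.07437724e-06,
        1.32069110e+00, -6.65925148e-02]), 'qd': array([-0.00058328, -0.00297645, -0.00095728,  0.00048085, -0.00070047,
       -0.00089632]), 'effort': array([ 2.08671430e-03, -5.32648766e+01, -3.53277862e+01,  7.09647755e-02,
        2.35229154e-02, -9.40340601e-05]), 'eef_pos': array([181.74660689, 519.08934096, 404.15847944]), 'eef_rot': array([-3.14060264e+00, -5.91572743e-05,  2.80480458e+00]), 'wrist_force': array([-0.37973929, -0.86593375, -0.32489779]), 'moment': array([-0.00097346,  0.04446649,  0.05252965]), 'finger_force': 0.0, 'finger_gap': 94.05603600351677}
```

View pics/top0.png

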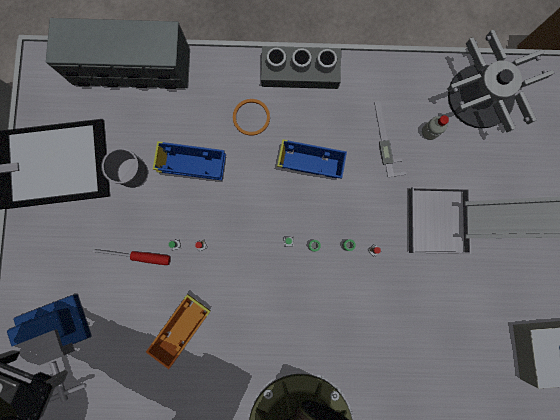

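View pics/scene0.png

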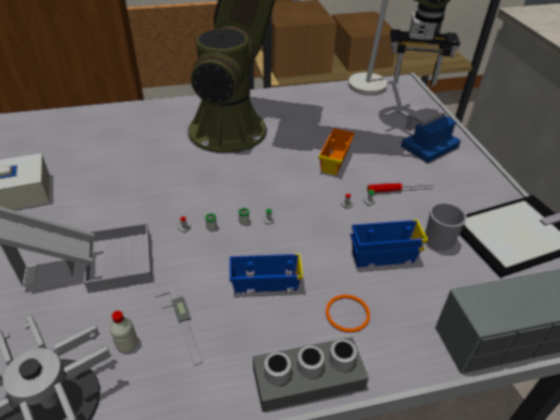

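The top view shows the lone blue bin at (311,159) and the nested pair at (189,161); the pair is taller. The orange look-alike is at (180,328), and a dark blue fixture at (48,320) isn't part of the job. The parts are a green pin (175,244), red pin (201,244), green pin (289,241), green cups (314,245) and (348,244), and a red pin (374,250). The tray is at (438,220) and the chute comes in from the right.

```bash
cat >> h.py <<'E'
def rect(P,m):
    q=P[m]; q=q[~np.isnan(q[:,0])]
    c,s,a=cv2.minAreaRect(q[:,:2].astype(np.float32)); return np.round(c,1),np.round(s,1),round(a,1),np.round(np.nanmedian(q,0),1)
E
python3 - <<'E'
from h import *
z=np.load('top0.npz');im=z['im'];P=z['P']
hsv=cv2.cvtColor(im,cv2.COLOR_RGB2HSV)
def blobs(lo,hi,zmin,zmax,amin,tag,roi):
    m=cv2.inRange(hsv,lo,hi)>0; m&=(P[...,2]>zmin)&(P[...,2]<zmax)
    n,l,st,c=cv2.connectedComponentsWithStats(m.astype(np.uint8))
    for i in range(1,n):
        if st[i,4]>=amin: print(tag,c[i].round(),st[i,4],*rect(P,l==i))
blobs((40,80,40),(85,255,255),5,80,6,'green',0)
blobs((0,110,60),(8,255,255),5,120,6,'red',0);
blobs((170,110,60),(180,255,255),5,120,6,'red',0)
blobs((22,110,60),(35,255,255),30,120,6,'yel',0)
blobs((100,110,40),(130,255,255),45,120,30,'blue',0)
m=np.zeros(im.shape[:2],bool);m[180:260,400:475]=1;m&=(P[...,2]>28)&(P[...,2]<40);print('tray',rect(P,m))
m=np.zeros(im.shape[:2],bool);m[180:260,400:560]=1;m&=(P[...,2]>40);print('chute',rect(P,m))
for c in ['pin_1','cup_1','bin_a','reject_tray']:
    for cam in ['top']:
        for r in manip.cut_out(c,cam): print(c,round(r['score'],2),np.round(r['position']))
E
```

```text
green [288. 241.] 31 [441.5  39.3] [12.2 12.1] 1.0 [440.5  40.3  37.7]
green [349. 245.] 60 [ 435.9 -106.8] [26.5 24.6] 1.3 [ 434.7 -106.3   38.8]
green [172. 244.] 35 [425.5 319.8] [14.6 13.9] 5.3 [425.5 319.5  38.2]
green [314. 245.] 57 [432.3 -23.4] [24.  26.6] 1.5 [431.9 -21.8  39.1]
red [444. 119.] 56 [ 731.9 -316.4] [19.1 18. ] 52.5 [ 732.  -315.7  100.8]
red [198. 245.] 30 [426.  255.3] [12.1 12.5] 0.6 [426.  255.3  37.9]
red [377. 250.] 33 [ 425.7 -173.7] [12.  14.4] 1.7 [ 424.5 -174.2   37.9]
red [149. 258.] 328 [391.3 376.4] [93.3 24.2] 83.2 [391.2 373.5  24.8]
yel [281. 153.] 82 [651.8  61.9] [ 9.7 66.5] 81.0 [650.7  62.7  60.2]
yel [159. 157.] 210 [629.8 352.8] [11.8 65.5] 83.6 [629.4 351.6  75.1]
yel [198. 304.] 75 [287.6 247.8] [65.2 12.4] 54.9 [288.7 243.4  61.8]
blue [317. 158.] 512 [639.9 -14.1] [153.   67.3] 80.5 [656.1 -27.1  59.1]
blue [194. 160.] 898 [622.6 276.5] [154.   67.1] 83.8 [641.8 267.8  76.7]
blue [ 35. 328.] 979 [222.1 598.5] [ 60.1 118.4] 21.4 [229.8 598.8  91. ]
tray (array([ 502.4, -330.7]), array([160.3, 142.5]), 0.1, array([ 510.7, -303.7,   35. ]))
chute (array([ 518.1, -422.6]), array([157.7, 248.6]), 8.3, array([ 504.7, -472.1,  104.4]))
pin_1 0.48 [174. 244.]
pin_1 0.29 [352. 246.]
cup_1 0.61 [311. 243.]
cup_1 0.27 [191. 160.]
bin_a 0.98 [178. 331.]
bin_a 0.72 [190. 162.]
bin_a 0.59 [219. 175.]
bin_a 0.57 [315. 160.]
reject_tray 0.87 [466. 218.]
reject_tray 0.16 [148. 260.]
```

Six parts are present: 2 green pins, 2 green cups and 2 red pins. Possible mix-ups for the lone bin at (315,160) are the orange bin (178,331), the nested pair (190,162) and the blue fixture (35,328). I choose (315,160): its rim is at z≈60, while the pair's is at ~88. A full half turn would exceed the last joint's range, so I'll first turn bin_a to about yaw 0, which makes both half turns reachable.

```bash
python3 -m creep '{"slide":[[2.86,-3.33,0],[2.86,-3.33,0],[2.86,-3.33,0],[2.86,-3.33,0],[2.86,-3.33,0],[2.86,-3.33,0],[2.86,-3.33,0],[2.86,-3.33,0]],"turn":[-0.0875,-0.0875,-0.0875,-0.0875,-0.0875,-0.0875,-0.0875,-0.0875],"claw":[1,1,1,1,1,1,1,1]}' 30
python3 -m creep '{"slide":[[2.86,-3.33,0],[2.86,-3.33,0],[2.86,-3.33,0],[2.86,-3.33,0],[2.86,-3.33,0],[2.86,-3.33,0],[2.86,-3.33,0],[2.86,-3.33,0]],"turn":[-0.0875,-0.0875,-0.0875,-0.0875,-0.0875,-0.0875,-0.0875,-0.0875],"claw":[1,1,1,1,1,1,1,1]}' 30
cat >> h.py <<'E'
def bins(P,zlo,zhi,near,r=110):
    m=(P[...,2]>zlo)&(P[...,2]<zhi)&(np.hypot(P[...,0]-near[0],P[...,1]-near[1])<r)
    return rect(P,m)
def st():
    s=manip.read_state(); print('t',round(s['clock'],1),np.round(s['eef_pos'],1),'yaw',round(s['eef_rot'][2],3),'j',np.round(s['joints'],2),'gap',round(s['finger_gap'],1),'F',round(s['finger_force'],1))
E
python3 - <<'E'
from h import *
st()
im,d,cal=shot('wrist','w1');P=cloud(d,cal)
print(np.round(cal['pose'],1).tolist())
print('a',bins(P,56,64,(640,-13)))
hsv=cv2.cvtColor(im,cv2.COLOR_RGB2HSV);m=(cv2.inRange(hsv,(20,110,60),(35,255,255))>0)&(P[...,2]>50);print('yel',rect(P,m))
E
```

```text
clock: 1.3
eef_pos: [411.3, 251.5, 404.8]
eef_rot: [3.141, 0.0, 2.102]
wrist_force: [0.9, 0.3, 0.0]
finger_gap: 93.4
finger_force: 0.0
clock: 2.3
eef_pos: [640.2, -14.9, 404.6]
eef_rot: [-3.141, 0.0, 1.402]
wrist_force: [0.4, 0.3, 0.3]
finger_gap: 94.0
finger_force: 0.0
t 2.3 [640.2 -14.9 404.6] yaw 1.402 j [-0.08  0.51  1.24  0.    1.4   0.09] gap 94.0 F 0.0
[[1.0, 0.2, 0.0, 654.9], [-0.2, 0.9, 0.3, 66.5], [-0.0, -0.3, 1.0, 385.4], [0.0, 0.0, 0.0, 1.0]]
a (array([640.4, -11.3]), array([158.8,  66.3]), 80.6, array([641.9,  -2.4,  60.7]))
yel (array([657.4,  32.6]), array([ 66.6, 115.4]), 80.2, array([6.755e+02, 3.000e-01, 3.300e+02]))
```

View pics/w1.png

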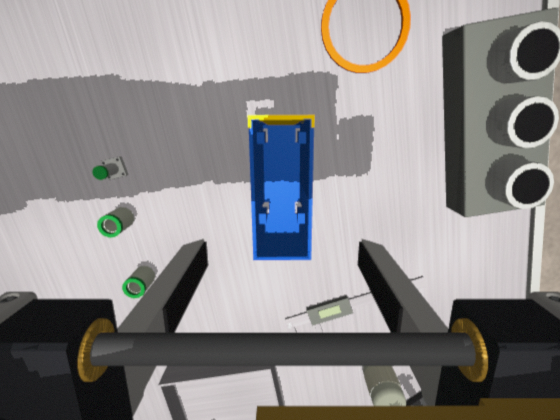

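Bin_a, seen clearly at (282,188), has its rim centre at (640.4,-11.3) and yaw 1.407. Grasping it and turning it.

```bash
python3 -m creep '{"slide":[[0,0.36,-4],[0,0,-4],[0,0,-4],[0,0,-3],[0,0,-2],[0,0,0],[0,0,0],[0,0,0]],"turn":[0.005,0,0,0,0,0,0,0],"claw":[1,1,1,1,1,0.6,0.6,0.6]}' 30
python3 -m creep '{"slide":[[0,0,0],[0,0,0],[0,0,1],[0,0,2]],"turn":[0,0,0,0],"claw":[0.5,0.5,0.5,0.5]}' 30
```

```text
clock: 3.35
eef_pos: [639.6, -10.1, 236.0]
eef_rot: [3.14, -0.0, 1.41]
wrist_force: [-0.5, 0.7, 0.2]
finger_gap: 67.5
finger_force: 0.0
clock: 3.85
eef_pos: [639.2, -10.1, 265.0]
eef_rot: [-3.14, 0.0, 1.41]
wrist_force: [-0.3, -0.0, -0.8]
finger_gap: 65.5
finger_force: 30.0
```

```bash
python3 -m creep '{"slide":[[-0.5,0,0],[-0.5,0,0],[-0.5,0,0],[-0.5,0,0],[-0.5,0,0],[-0.5,0,0],[-0.5,0,0],[-0.5,0,0]],"turn":[-0.141,-0.141,-0.141,-0.141,-0.141,-0.141,-0.141,-0.141],"claw":[0.5,0.5,0.5,0.5,0.5,0.5,0.5,0.5]}' 30
python3 -m creep '{"slide":[[0,0,0],[0,0,0],[0,0,0],[0,0,-1.5],[0,0,-1],[0,0,-0.3],[0,0,0],[0,0,0]],"turn":[-0.141,-0.141,0,0,0,0,0,0],"claw":[0.5,0.5,0.5,0.5,0.5,0.5,0.5,0.75]}' 30
python3 -m creep '{"slide":[[0,0,0],[0,0,0],[0,0,4],[0,0,5],[0,0,5]],"turn":[0,0,0,0,0],"claw":[0.9,1,1,1,1]}' 30
python3 - <<'E'
from h import *
st()
im,d,cal=shot('wrist');P=cloud(d,cal)
print('a',bins(P,56,64,(600,-10)))
im,d,cal=shot('top');P=cloud(d,cal)
print('a top',bins(P,56,64,(600,-10)))
E
```

```text
clock: 4.85
eef_pos: [599.3, -10.1, 266.0]
eef_rot: [3.141, -0.001, 0.277]
wrist_force: [1.1, -0.7, -0.9]
finger_gap: 65.7
finger_force: 30.0
clock: 5.85
eef_pos: [599.4, -10.1, 236.7]
eef_rot: [3.142, -0.0, 0.0]
wrist_force: [-0.5, -0.9, 0.1]
finger_gap: 69.6
finger_force: 0.0
clock: 6.48
eef_pos: [599.2, -10.1, 378.3]
eef_rot: [3.142, 0.0, -0.0]
wrist_force: [0.4, 0.1, 0.9]
finger_gap: 94.2
finger_force: 0.0
t 6.5 [599.2 -10.1 378.3] yaw -0.0 j [-0.08  0.43  1.41 -0.    1.31  1.49] gap 94.2 F 0.0
a (array([598.7, -10.3]), array([ 66.2, 158.4]), 89.8, array([606.9, -10.1,  60.7]))
a top (array([0., 0.]), array([0., 0.]), 0.0, array([nan, nan, nan]))
  return np.nanmean(a, axis, out=out, keepdims=keepdims)
```

```bash
python3 -m creep '{"slide":[[-2,0.6,0],[-2,0.6,0],[-2,0.6,0],[-2,0.6,0],[-2,0.6,0],[-2,0.6,0],[-2,0.7,0],[-1.9,0.7,0]],"turn":[0.143,0.143,0.143,0.143,0.143,0.143,0.143,0.143],"claw":[1,1,1,1,0.6,0.5,0.5,0.5]}' 20
python3 -m creep '{"slide":[[0,0,0],[0,0,0],[0,0,0]],"turn":[0.143,0.142,0.142],"claw":[0.5,0.5,0.5]}' 20
cat >> h.py <<'E'
def tags(im,P):
    hsv=cv2.cvtColor(im,cv2.COLOR_RGB2HSV)
    for n,rs in {'green':[((40,80,30),(85,255,255))],'red':[((0,110,50),(8,255,255)),((170,110,50),(180,255,255))]}.items():
        m=sum(cv2.inRange(hsv,*r) for r in rs)>0; m&=(P[...,2]>5)&(P[...,2]<110)
        k,l,s,c=cv2.connectedComponentsWithStats(m.astype(np.uint8))
        for i in range(1,k):
            if s[i,4]>25: print(n,c[i].round(),s[i,4],*rect(P,l==i))
E
python3 - <<'E'
from h import *
st()
im,d,cal=shot('wrist','w2');P=cloud(d,cal);tags(im,P)
E
```

```text
clock: 7.58
eef_pos: [439.6, 40.1, 376.2]
eef_rot: [-3.141, 0.0, 1.149]
wrist_force: [0.2, -0.0, -0.4]
finger_gap: 57.4
finger_force: 0.0
clock: 7.95
eef_pos: [440.2, 39.9, 376.3]
eef_rot: [-3.141, 0.0, 1.576]
wrist_force: [0.0, -0.4, -0.3]
finger_gap: 46.9
finger_force: 0.0
t 8.0 [440.2  39.9 376.3] yaw 1.576 j [ 0.01  0.09  1.85 -0.    1.21  0.  ] gap 46.9 F 0.0
green [283. 196.] 171 [441.7  39.9] [15.5 14.8] 63.5 [441.5  40.   37.6]
green [274. 250.] 307 [431.8 -22.4] [26.6 28. ] 0.6 [431.8 -23.   38.5]
green [277. 316.] 279 [ 435.  -106.7] [26.1 28.2] 0.5 [ 435.  -107.7   38.3]
```

View pics/w2.png

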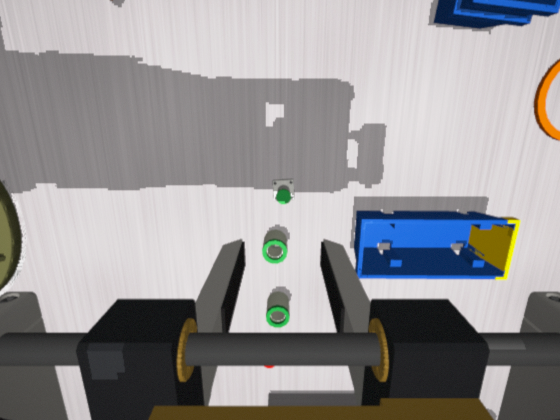

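```bash
python3 -m creep '{"slide":[[0.15,0,-4],[0,0,-4],[0,0,-4],[0,0,-3],[0,0,-1.8],[0,0,0],[0,0,0],[0,0,0]],"turn":[0,0,0,0,0,0,0,0],"claw":[0.5,0.5,0.5,0.5,0.5,0.1,0.1,0.1]}' 20
python3 -m creep '{"slide":[[0,0,0],[0,0,0],[0,0,2],[0,0,4],[0,0,4]],"turn":[0,0,0,0,0],"claw":[0.1,0.1,0.1,0.1,0.1]}' 20
python3 -m creep '{"slide":[[3.75,-1,0],[3.75,-1,0],[3.75,-1,0],[3.75,-1,0],[3.75,-1,0],[0,0,-3],[0,0,-3],[0,0,0]],"turn":[0,0,0,0,0,0,0,0],"claw":[0.1,0.1,0.1,0.1,0.1,0.1,0.1,0.1]}' 20
```

```text
clock: 9.0
eef_pos: [442.0, 39.9, 209.4]
eef_rot: [3.14, -0.0, 1.57]
wrist_force: [-0.7, -0.4, -0.0]
finger_gap: 20.6
finger_force: 0.0
clock: 9.62
eef_pos: [441.7, 39.9, 309.8]
eef_rot: [-3.141, 0.0, 1.571]
wrist_force: [-0.4, 0.4, 0.1]
finger_gap: 13.3
finger_force: 20.0
clock: 10.62
eef_pos: [628.9, -10.1, 246.6]
eef_rot: [-3.137, -0.0, 1.571]
wrist_force: [-0.8, -0.2, -0.4]
finger_gap: 13.5
finger_force: 20.0
```

```bash
python3 -m creep '{"slide":[[0,0,-2],[0,0,-1.3],[0,0,0],[0,0,0],[0,0,0],[0,0,3],[0,0,5],[0,0,4]],"turn":[0,0,0,0,0,0,0,0],"claw":[0.1,0.1,0.3,0.35,0.35,0.35,0.35,0.35]}' 20
python3 -m creep '{"slide":[[-4,-3.3,0],[-4,-3.3,0],[-4,-3.3,0],[-4,-3.3,0],[-4.3,-3.2,0],[0,0,0]],"turn":[0,0,0,0,0,0],"claw":[0.5,0.5,0.5,0.5,0.5,0.5]}' 20
python3 - <<'E'
from h import *
st()
im,d,cal=shot('wrist','w3');P=cloud(d,cal);tags(im,P)
E
```

```text
clock: 11.62
eef_pos: [629.3, -10.1, 338.1]
eef_rot: [3.14, 0.0, 1.571]
wrist_force: [0.6, 0.5, -0.1]
finger_gap: 32.8
finger_force: 0.0
clock: 12.38
eef_pos: [424.6, -175.5, 336.4]
eef_rot: [3.141, 0.001, 1.568]
wrist_force: [-0.1, 0.5, 0.1]
finger_gap: 47.0
finger_force: 0.0
t 12.4 [ 424.6 -175.5  336.4] yaw 1.568 j [-0.47  0.17  1.85 -0.    1.12 -0.47] gap 47.0 F 0.0
green [543.   6.] 298 [629.3 -13.9] [ 9.8 18. ] 84.0 [627.9 -13.2  40.6]
green [290.  23.] 661 [432.3 -23.5] [27.  27.3] 0.6 [432.2 -23.5  38.5]
green [294. 131.] 434 [ 435.6 -107.7] [26.5 27.4] 47.1 [ 435.8 -107.    38.7]
red [282. 205.] 217 [ 424.7 -174. ] [15.6 14. ] 89.8 [ 425.2 -173.7   37.7]
```

View pics/w3.png

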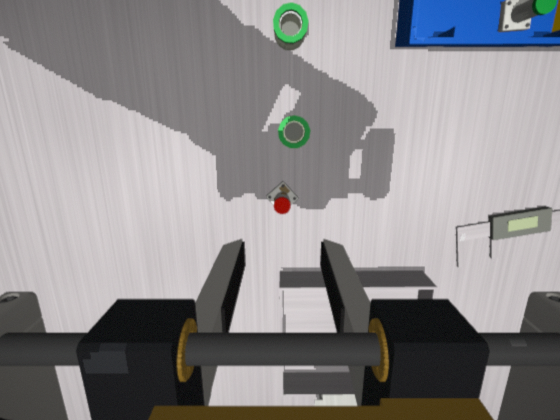

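The pin stands in the bin at (515,15). The red pin is at (282,205), world (424.7,-174).

```bash
python3 -m creep '{"slide":[[0,0.15,-4],[0,0,-4],[0,0,-3],[0,0,-1.8],[0,0,0],[0,0,0],[0,0,0],[0,0,0]],"turn":[0,0,0,0,0,0,0,0],"claw":[0.5,0.5,0.5,0.5,0.1,0.1,0.1,0.1]}' 20
python3 -m creep '{"slide":[[0,0,0],[0,0,3],[0,0,4],[1.8,-4.5,0],[1.8,-4.5,0],[1.9,-5,0],[0,0,-3],[0,0,-3.4]],"turn":[0,0,0,0,0,0,0,0],"claw":[0.1,0.1,0.1,0.1,0.1,0.1,0.1,0.1]}' 20
```

```text
clock: 13.42
eef_pos: [426.6, -172.6, 208.3]
eef_rot: [3.14, 0.001, 1.571]
wrist_force: [0.2, 1.7, 4.5]
finger_gap: 13.3
finger_force: 20.0
clock: 14.42
eef_pos: [481.3, -313.2, 213.0]
eef_rot: [3.141, 0.0, 1.57]
wrist_force: [0.5, 0.8, -0.2]
finger_gap: 13.6
finger_force: 20.0
```

```bash
python3 -m creep '{"slide":[[0,0,0],[0,0,0],[0,0,0],[0,0,4],[0,0,4],[0,0,4],[-0.5,4.7,0],[-0.5,5.2,0]],"turn":[0,0,0,0,0,0,0,0],"claw":[0.3,0.35,0.35,0.35,0.4,0.5,0.5,0.5]}' 20
python3 -m creep '{"slide":[[-0.5,5.2,0],[-0.5,5.2,0],[-0.5,5.2,0],[-0.5,5.2,0],[-0.5,5.2,0],[-0.5,5.2,0],[-0.5,5.2,0],[-0.5,5.2,0]],"turn":[0,0,0,0,0,0,0,0],"claw":[0.5,0.5,0.5,0.5,0.5,0.5,0.5,0.5]}' 20
python3 -m creep '{"slide":[[-0.5,5.2,0],[0,0,0]],"turn":[0,0],"claw":[0.5,0.5]}' 20
python3 - <<'E'
from h import *
st()
im,d,cal=shot('wrist','w4');P=cloud(d,cal);tags(im,P)
im,d,cal=shot('top');print('top');tags(im,cloud(d,cal))
E
```

```text
clock: 15.42
eef_pos: [470.8, -212.6, 334.6]
eef_rot: [3.14, 0.001, 1.57]
wrist_force: [0.8, -0.1, -0.4]
finger_gap: 47.0
finger_force: 0.0
clock: 16.42
eef_pos: [430.7, 204.1, 334.5]
eef_rot: [3.14, -0.0, 1.571]
wrist_force: [1.1, -0.2, -1.0]
finger_gap: 47.1
finger_force: 0.0
clock: 16.68
eef_pos: [425.5, 256.8, 334.1]
eef_rot: [3.141, -0.001, 1.575]
wrist_force: [0.6, -0.9, -0.2]
finger_gap: 47.2
finger_force: 0.0
t 16.7 [425.5 256.8 334.1] yaw 1.575 j [0.47 0.26 1.75 0.   1.13 0.47] gap 47.2 F 0.0
green [282. 137.] 252 [425.8 320.2] [16.2 15. ] 64.5 [425.9 320.7  37.7]
red [244.  66.] 3241 [392.  376.9] [93.7 24.9] 84.2 [393.3 378.9  24.4]
red [282. 208.] 234 [426.1 256.4] [15.8 14.9] 89.8 [426.1 256.8  37.7]
top
green [310. 165.] 34 [628.6  -9.9] [13.1 12.7] 4.7 [628.5 -10.2  41.3]
green [349. 245.] 60 [ 435.7 -106.5] [25.6 26.3] 48.7 [ 435.9 -106.6   38.5]
green [314. 245.] 55 [432.4 -22.3] [24.  24.3] 1.4 [431.9 -22.   39.2]
red [444. 119.] 69 [ 732.5 -316.5] [20.3 18.5] 32.9 [ 732.9 -315.9  100. ]
red [435. 228.] 35 [ 481.5 -313.7] [13.1 15.1] 30.7 [ 481.2 -313.9   40.5]
```

```bash
python3 -m creep '{"slide":[[0,0,-4],[0,0,-4],[0,0,-3],[0,0,-1.6],[0,0,0],[0,0,0],[0,0,0],[0,0,0]],"turn":[0,0,0,0,0,0,0,0],"claw":[0.5,0.5,0.5,0.5,0.1,0.1,0.1,0.1]}' 20
python3 -m creep '{"slide":[[0,0,0],[0,0,3],[0,0,5],[0,0,2],[0.9,-5.2,0],[0.9,-5.2,0],[0.9,-5.2,0],[0.9,-5.2,0]],"turn":[0,0,0,0,0,0,0,0],"claw":[0.1,0.1,0.1,0.1,0.1,0.1,0.1,0.1]}' 20
python3 -m creep '{"slide":[[0.9,-5.2,0],[0.9,-5.2,0],[0.9,-5.2,0],[0.9,-5.2,0],[0.9,-5.2,0],[0.9,-5.2,0],[0.9,-5,0],[0,0,-4]],"turn":[0,0,0,0,0,0,0,0],"claw":[0.1,0.1,0.1,0.1,0.1,0.1,0.1,0.1]}' 20
```

```text
clock: 17.77
eef_pos: [426.5, 254.5, 208.4]
eef_rot: [3.14, -0.001, 1.571]
wrist_force: [-0.9, -1.2, 5.1]
finger_gap: 13.7
finger_force: 20.0
clock: 18.77
eef_pos: [462.3, 44.8, 307.8]
eef_rot: [3.141, -0.0, 1.571]
wrist_force: [0.3, 0.4, -0.7]
finger_gap: 13.4
finger_force: 20.0
clock: 19.77
eef_pos: [525.5, -318.8, 269.2]
eef_rot: [3.137, 0.003, 1.568]
wrist_force: [-0.8, 0.8, -1.3]
finger_gap: 13.4
finger_force: 20.0
```

```bash
python3 -m creep '{"slide":[[0,0,-3],[0,0,-2.4],[0,0,0],[0,0,0],[0,0,0],[0,0,4],[0,0,4],[0,0,4]],"turn":[0,0,0,0,0,0,0,0],"claw":[0.1,0.1,0.3,0.35,0.35,0.35,0.4,0.5]}' 20
python3 -m creep '{"slide":[[-0.8,5.3,0],[-0.8,5.3,0],[-0.8,5.3,0],[-0.8,5.3,0],[-0.8,5.3,0],[-0.8,5.3,0],[-0.8,5.3,0],[-0.8,5.3,0]],"turn":[0,0,0,0,0,0,0,0],"claw":[0.5,0.5,0.5,0.5,0.5,0.5,0.5,0.5]}' 20
python3 -m creep '{"slide":[[-0.8,5.3,0],[-0.8,5.3,0],[-0.9,5.4,0],[-0.9,5.4,0],[0,0,0]],"turn":[0,0,0,0,0],"claw":[0.5,0.5,0.5,0.5,0.5]}' 20
python3 - <<'E'
from h import *
st()
im,d,cal=shot('wrist');P=cloud(d,cal);tags(im,P)
im,d,cal=shot('top');print('top');tags(im,cloud(d,cal))
E
```

```text
clock: 20.78
eef_pos: [525.2, -315.5, 335.8]
eef_rot: [3.141, 0.001, 1.571]
wrist_force: [1.1, -0.0, 0.7]
finger_gap: 44.2
finger_force: 0.0
clock: 21.78
eef_pos: [460.7, 110.1, 334.6]
eef_rot: [3.14, -0.0, 1.571]
wrist_force: [0.3, -0.1, -1.3]
finger_gap: 46.8
finger_force: 0.0
clock: 22.4
eef_pos: [426.3, 324.9, 334.2]
eef_rot: [3.141, -0.001, 1.575]
wrist_force: [0.8, -0.9, -0.3]
finger_gap: 47.1
finger_force: 0.0
t 22.4 [426.3 324.9 334.2] yaw 1.575 j [0.58 0.34 1.64 0.   1.16 0.58] gap 47.1 F 0.0
green [281. 212.] 227 [425.8 318.4] [20.9 15.2] 86.4 [425.9 321.1  37.7]
red [245. 146.] 2622 [392.  377.5] [94.  24.9] 83.8 [393.1 379.8  24.4]
top
green [310. 165.] 34 [628.9  -9.9] [13.1 12.8] 86.1 [627.8 -10.3  40.5]
green [349. 245.] 57 [ 435.7 -106.7] [24.6 26.4] 87.3 [ 434.9 -106.3   38.1]
green [172. 244.] 37 [425.5 319.2] [14.4 15. ] 1.4 [425.6 319.5  38. ]
green [314. 245.] 54 [432.4 -22.3] [24.1 24.4] 1.7 [432.1 -22.2  38.9]
red [444. 119.] 65 [ 732.4 -316.2] [20.2 19.5] 34.8 [ 732.3 -316.2  100.4]
red [434. 210.] 37 [ 525.  -313.3] [14.  14.4] 27.1 [ 524.8 -311.8   41.2]
red [435. 228.] 36 [ 481.3 -314.1] [13.  15.1] 35.3 [ 481.  -313.5   41. ]
red [167. 258.] 30 [389.7 332. ] [23.8 10.3] 24.3 [391.7 333.5  23.2]
```

Both red pins are in the tray. The green pin is next to the screwdriver handle, so I approach with the fingers turned.

```bash
python3 -m creep '{"slide":[[0,-0.25,-2],[0,-0.25,-2],[0,0,-2],[0,0,-2],[0,0,-2],[0,0,-1.6],[0,0,-1],[0,0,0]],"turn":[0.15,0.15,0.15,0.15,0,0,0,0],"claw":[0.4,0.35,0.35,0.35,0.35,0.35,0.35,0.1]}' 20
python3 -m creep '{"slide":[[0,0,0],[0,0,0],[0,0,0],[0,0,0],[0,0,3],[0,0,5],[0,0,2],[0,0,0]],"turn":[0,0,0,0,0,0,-0.15,-0.15],"claw":[0.1,0.1,0.1,0.1,0.1,0.1,0.1,0.1]}' 20
```

```text
clock: 23.5
eef_pos: [427.5, 317.1, 207.4]
eef_rot: [-3.141, 0.0, 2.17]
wrist_force: [0.1, 0.5, 0.2]
finger_gap: 25.8
finger_force: 0.0
clock: 24.5
eef_pos: [427.4, 317.5, 309.5]
eef_rot: [3.139, -0.001, 1.866]
wrist_force: [0.2, -1.1, -0.7]
finger_gap: 13.7
finger_force: 20.0
```

```bash
python3 -m creep '{"slide":[[2.1,-4.68,0],[2.1,-4.68,0],[2.1,-4.68,0],[2.1,-4.68,0],[2.1,-4.68,0],[2.1,-4.68,0],[2.1,-4.68,0],[0,0,-4]],"turn":[-0.15,-0.15,0,0,0,0,0,0],"claw":[0.1,0.1,0.1,0.1,0.1,0.1,0.1,0.1]}' 20
python3 -m creep '{"slide":[[0,0,-3.5],[0,0,-2],[0,0,0],[0,0,0],[0,0,0],[0,0,4],[0,0,5],[0,0,5]],"turn":[0,0,0,0,0,0,0,0],"claw":[0.1,0.1,0.3,0.35,0.35,0.35,0.35,0.4]}' 20
python3 - <<'E'
from h import *
st()
im,d,cal=shot('scene','s2')
im,d,cal=shot('wrist','w5');P=cloud(d,cal);tags(im,P);print('a',bins(P,56,64,(600,-10)))
E
```

```text
clock: 25.5
eef_pos: [575.6, -13.1, 269.3]
eef_rot: [3.136, 0.001, 1.567]
wrist_force: [1.3, -0.4, -1.7]
finger_gap: 13.7
finger_force: 20.0
clock: 26.5
eef_pos: [574.1, -10.2, 354.5]
eef_rot: [3.141, 0.0, 1.571]
wrist_force: [0.6, 0.0, 0.9]
finger_gap: 37.2
finger_force: 0.0
t 26.5 [574.1 -10.2 354.5] yaw 1.571 j [-0.08  0.4   1.51 -0.    1.23 -0.08] gap 37.2 F 0.0
green [278. 196.] 194 [574.   -5.9] [14.8 15.5] 17.6 [574.   -5.8  40.7]
green [333. 200.] 188 [628.7  -9.8] [14.4 15.3] 1.9 [628.9  -9.8  40.8]
green [139. 212.] 400 [432.7 -22.7] [28. 27.] 34.7 [432.2 -22.6  38.5]
green [152. 285.] 342 [ 436.  -106.7] [28.1 26.9] 44.1 [ 435.9 -106.7   38.5]
a (array([599.1,  -9.8]), array([ 67.2, 159. ]), 89.7, array([603.8, -12.8,  60.6]))
```

View pics/w5.png

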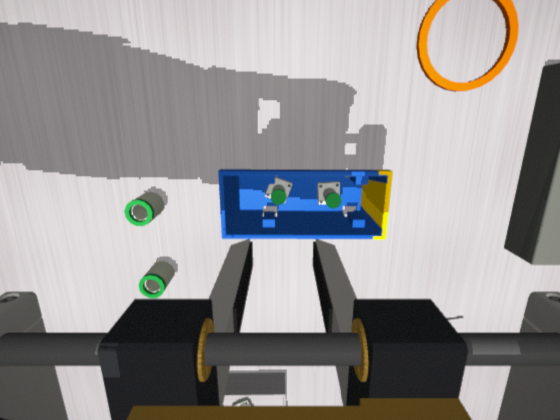

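Both green pins stand in bin_a at (278,196) and (333,200). Next is the nested pair.

```bash
python3 -m creep '{"slide":[[0.8,4.8,1],[0.8,4.8,1],[0.8,4.8,1],[0.8,4.8,1],[0.8,4.8,0],[0.8,4.7,0],[0,0,0]],"turn":[-0.02,-0.02,-0.02,-0.02,-0.02,-0.008,0],"claw":[1,1,1,1,1,1,1]}' 30
python3 - <<'E'
from h import *
st()
im,d,cal=shot('wrist','w6');P=cloud(d,cal);print('c',bins(P,84,94,(622,277)));print('b',bins(P,54,63,(622,277)))
im,d,cal=shot('top');P=cloud(d,cal);tags(im,P);
E
```

```text
clock: 27.48
eef_pos: [622.0, 279.7, 391.1]
eef_rot: [-3.14, 0.0, 1.466]
wrist_force: [-0.9, -0.9, -0.7]
finger_gap: 94.3
finger_force: 0.0
t 27.5 [622.  279.7 391.1] yaw 1.466 j [0.37 0.61 1.1  0.   1.43 0.47] gap 94.3 F 0.0
c (array([623.5, 279.6]), array([158.9,  66.5]), 83.9, array([624.1, 293.1,  88.7]))
b (array([623.4, 279.2]), array([144.3,  51.6]), 83.9, array([617.6, 255.7,  58.7]))
green [310. 165.] 35 [629.   -9.8] [12.3 13.5] 90.0 [628.2  -9.6  41.6]
green [308. 187.] 34 [573.8  -5.9] [13.2 12.5] 3.6 [572.9  -6.4  41.2]
green [349. 245.] 57 [ 435.8 -106.7] [26.5 24.7] 3.1 [ 435.  -106.3   38.2]
green [314. 245.] 55 [432.3 -22.4] [24.  24.5] 1.7 [431.9 -22.1  38.3]
red [444. 120.] 70 [ 732.2 -315.9] [20.  18.7] 47.5 [ 731.5 -315.8  100.8]
red [434. 210.] 37 [ 524.9 -313.2] [14.  13.8] 29.1 [ 524.8 -311.9   40.4]
red [435. 228.] 36 [ 481.3 -314.2] [13.3 15.6] 26.2 [ 481.1 -313.4   40.2]
```

View pics/w6.png

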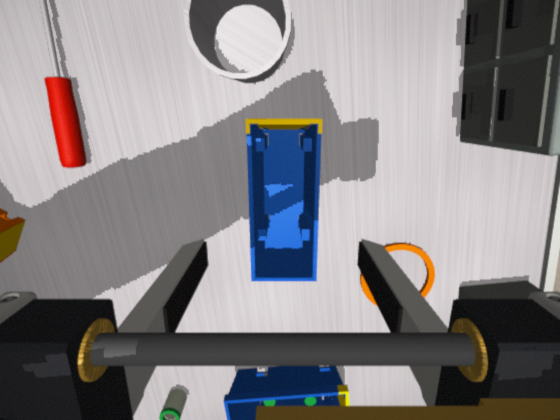

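The pair is empty and lies at (284,200), with c's rim centre at (623.5,279.6), yaw 1.464 and z 88. Gripping the upper bin.

```bash
python3 -m creep '{"slide":[[0.15,0,-4],[0,0,-4],[0,0,-3],[0,0,-1.7],[0,0,0],[0,0,0],[0,0,0],[0,0,0]],"turn":[0,0,0,0,0,0,0,0],"claw":[1,1,1,1,1,0.6,0.6,0.5]}' 30
python3 -m creep '{"slide":[[0,0,0],[0,0,0],[0,0,0],[0,0,2],[0,0,3],[0,0,4],[0,0,4]],"turn":[0,0,0,0,0,0,0],"claw":[0.5,0.5,0.5,0.5,0.5,0.5,0.5]}' 30
python3 - <<'E'
from h import *
st()
im,d,cal=shot('wrist');P=cloud(d,cal);print('c',bins(P,205,235,(623,279)));print('b',bins(P,54,63,(622,277)),bins(P,84,94,(622,277)))
E
```

```text
clock: 28.58
eef_pos: [623.9, 276.8, 266.4]
eef_rot: [3.141, -0.0, 1.463]
wrist_force: [-1.1, 0.4, 1.1]
finger_gap: 67.7
finger_force: 0.6
clock: 29.45
eef_pos: [623.6, 276.7, 397.9]
eef_rot: [3.141, -0.0, 1.463]
wrist_force: [0.5, -0.0, -1.4]
finger_gap: 65.6
finger_force: 30.0
t 29.4 [623.6 276.7 397.9] yaw 1.463 j [ 0.36  0.61  1.09 -0.    1.44  0.47] gap 65.6 F 30.0
c (array([624.9, 279. ]), array([159. ,  89.9]), 84.0, array([626.2, 294.6, 219.9]))
b (array([623.6, 279.9]), array([158.3,  65.3]), 84.1, array([643.7, 334.1,  60.7])) (array([0., 0.]), array([0., 0.]), 0.0, array([nan, nan, nan]))
  return np.nanmean(a, axis, out=out, keepdims=keepdims)
```

```bash
python3 -m creep '{"slide":[[-0.2,-2.4,0],[-0.2,-2.4,0],[-0.2,-2.4,0],[-0.2,-2.4,0],[-0.2,-2.4,0],[-0.2,-2.4,0],[-0.2,-2.4,0],[-0.2,-2.4,0]],"turn":[0.14,0.14,0.14,0.14,0.14,0.14,0.14,0.14],"claw":[0.5,0.5,0.5,0.5,0.5,0.5,0.5,0.5]}' 30
python3 -m creep '{"slide":[[-0.2,-2.4,0],[-0.2,-2.4,0],[-0.2,-2.4,0],[0,-2.3,0],[0,0,-3],[0,0,-3],[0,0,-2.8],[0,0,0]],"turn":[0.14,0.14,0.14,0.139,0,0,0,0],"claw":[0.5,0.5,0.5,0.5,0.5,0.5,0.5,0.5]}' 30
python3 - <<'E'
from h import *
st()
im,d,cal=shot('wrist','w7');P=cloud(d,cal);print('c',bins(P,125,140,(600,-10)));print('a',bins(P,54,63,(600,-10)))
E
```

```text
clock: 30.5
eef_pos: [607.6, 84.0, 396.5]
eef_rot: [3.141, 0.001, 2.587]
wrist_force: [-0.1, 0.0, -1.8]
finger_gap: 65.6
finger_force: 30.0
clock: 31.5
eef_pos: [601.6, -10.2, 306.6]
eef_rot: [3.141, -0.003, -3.141]
wrist_force: [-0.1, -0.7, -1.4]
finger_gap: 65.8
finger_force: 30.0
t 31.5 [601.6 -10.2 306.6] yaw -3.141 j [-0.08  0.51  1.47 -0.    1.17 -1.65] gap 65.8 F 30.0
c (array([599.4, -10.4]), array([ 89.8, 159.2]), 89.9, array([582.1, -10.6, 129.4]))
a (array([581.6, -32.6]), array([125.3,  14.8]), 1.7, array([519.2, -35.3,  60.9]))
```

View pics/w7.png

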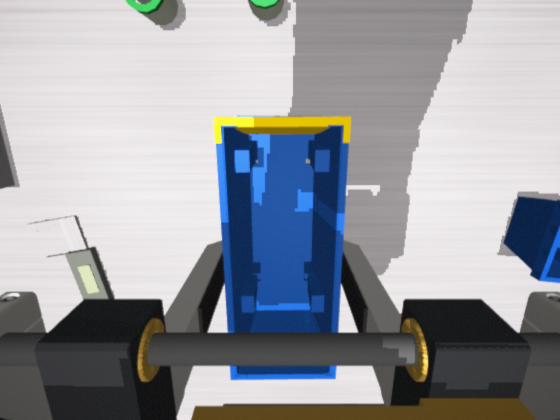

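Bin_c is held level above bin_a with its yellow end towards the robot at (283,130). It is within 1 mm of bin_a's centre, so I lower it.

```bash
python3 -m creep '{"slide":[[0,0,-0.6],[0,0,-0.6],[0,0,-0.5],[0,0,-0.3],[0,0,0]],"turn":[0,0,0,0,0],"claw":[0.5,0.5,0.5,0.5,0.5]}' 30
python3 -m creep '{"slide":[[0,0,-0.15],[0,0,0],[0,0,0],[0,0,0]],"turn":[0,0,0,0],"claw":[0.5,0.5,0.75,0.8]}' 30
python3 - <<'E'
from h import *
st()
im,d,cal=shot('wrist');P=cloud(d,cal)
for z in (84,90,96,100,104,108,112): print(z,((P[...,2]>z)&(P[...,2]<z+4)&(abs(P[...,0]-599)<85)&(abs(P[...,1]+10)<36)).sum())
print('c',bins(P,103,112,(600,-10),90))
E
```

```text
clock: 32.17
eef_pos: [601.8, -10.2, 287.4]
eef_rot: [3.142, -0.0, -3.141]
wrist_force: [0.3, -0.2, -2.2]
finger_gap: 65.8
finger_force: 30.0
clock: 32.67
eef_pos: [601.9, -10.2, 286.4]
eef_rot: [-3.142, 0.0, -3.141]
wrist_force: [0.7, -0.0, 0.7]
finger_gap: 74.5
finger_force: 0.0
t 32.7 [601.9 -10.2 286.4] yaw -3.141 j [-0.08  0.53  1.49  0.    1.13 -1.65] gap 74.5 F 0.0
84 776
90 1967
96 894
100 973
104 5878
108 358
112 0
c (array([600. , -10.5]), array([ 98.3, 158.8]), 90.0, array([577.7, -11.2, 106.9]))
```

Bin_c rests on the ledges: its rim is at 106–107. Now the green cups.

```bash
python3 -m creep '{"slide":[[0,0,0],[0,0,4],[0,0,4],[-2,-0.15,0],[-2,-0.15,0],[-2,-0.15,0],[-2,-0.15,0],[-2,-0.15,0]],"turn":[0,0,0,-0.143,-0.143,-0.143,-0.143,-0.143],"claw":[1,1,1,1,0.6,0.6,0.6,0.6]}' 20
python3 -m creep '{"slide":[[-2,-0.15,0],[-2,-0.15,0],[-2,-0.15,0],[-0.9,0,0],[0,0,0],[0,0,0],[0,0,0]],"turn":[-0.143,-0.143,-0.143,-0.143,-0.142,-0.142,0],"claw":[0.6,0.6,0.6,0.6,0.6,0.6,0.6]}' 20
python3 - <<'E'
from h import *
st()
im,d,cal=shot('wrist','w8');P=cloud(d,cal);tags(im,P);print('c',bins(P,103,112,(600,-10),90))
E
```

```text
clock: 33.72
eef_pos: [501.2, -17.8, 366.2]
eef_rot: [3.141, 0.0, 2.422]
wrist_force: [-0.1, -0.6, -0.3]
finger_gap: 58.3
finger_force: 0.0
clock: 34.6
eef_pos: [432.8, -22.2, 366.3]
eef_rot: [3.141, 0.0, 1.572]
wrist_force: [0.4, 1.1, 0.1]
finger_gap: 56.1
finger_force: 0.0
t 34.6 [432.8 -22.2 366.3] yaw 1.572 j [-0.14  0.08  1.88 -0.    1.18 -0.14] gap 56.1 F 0.0
green [281. 199.] 333 [432.1 -22.7] [26.7 27.5] 1.5 [432.2 -22.2  38.7]
green [284. 273.] 316 [ 435.4 -106.6] [27.8 26.7] 87.4 [ 435.3 -106.7   38.5]
c (array([591.8, -10.8]), array([143.6,  67.4]), 0.4, array([572.3, -23. , 106.7]))
```

View pics/w8.png

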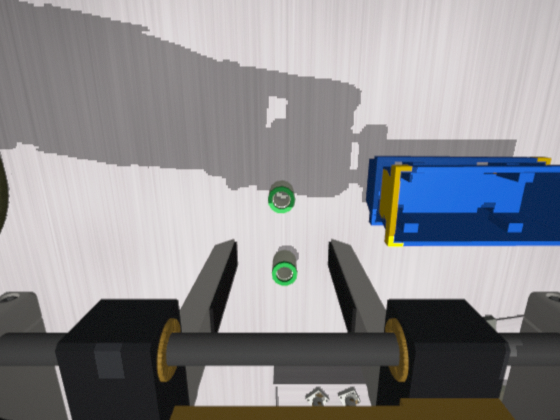

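```bash
python3 -m creep '{"slide":[[0,0,-4],[0,0,-4],[0,0,-4],[0,0,-2.2],[0,0,-1],[0,0,0],[0,0,0],[0,0,0]],"turn":[0,0,0,0,0,0,0,0],"claw":[0.6,0.6,0.6,0.6,0.6,0.2,0.2,0.2]}' 20
python3 -m creep '{"slide":[[0,0,0],[0,0,0],[0,0,3],[0,0,5],[0,0,5]],"turn":[0,0,0,0,0],"claw":[0.2,0.2,0.2,0.2,0.2]}' 20
python3 -m creep '{"slide":[[4,0.3,0],[4,0.3,0],[4,0.3,0],[4,0.3,0],[2.7,0,0],[0,0,-3],[0,0,0]],"turn":[0,0,0,0,0,0,0],"claw":[0.2,0.2,0.2,0.2,0.2,0.2,0.2]}' 20
```

```text
clock: 35.65
eef_pos: [433.0, -22.2, 214.9]
eef_rot: [3.14, 0.0, 1.571]
wrist_force: [0.3, 0.5, -0.0]
finger_gap: 29.8
finger_force: 0.1
clock: 36.28
eef_pos: [432.6, -22.2, 345.8]
eef_rot: [-3.141, -0.0, 1.571]
wrist_force: [0.8, -0.4, 0.3]
finger_gap: 27.2
finger_force: 20.0
clock: 37.15
eef_pos: [619.6, -10.2, 312.1]
eef_rot: [-3.137, -0.0, 1.571]
wrist_force: [0.6, -0.3, -1.0]
finger_gap: 27.9
finger_force: 20.0
```

```bash
python3 -m creep '{"slide":[[0,0,-3],[0,0,-1.6],[0,0,0],[0,0,0],[0,0,0],[0,0,3],[0,0,5],[0,0,2]],"turn":[0,0,0,0,0,0,0,0],"claw":[0.2,0.2,0.35,0.42,0.42,0.42,0.42,0.42]}' 20
python3 -m creep '{"slide":[[-3.7,-1.95,0],[-3.7,-1.95,0],[-3.7,-1.95,0],[-3.7,-1.9,0],[-3.6,-1.9,0],[0,0,0]],"turn":[0,0,0,0,0,0],"claw":[0.5,0.6,0.6,0.6,0.6,0.6]}' 20
python3 - <<'E'
from h import *
st()
im,d,cal=shot('wrist');P=cloud(d,cal);tags(im,P)
im,d,cal=shot('top');P=cloud(d,cal);print('top');tags(im,P)
E
```

```text
clock: 38.15
eef_pos: [619.8, -10.2, 372.0]
eef_rot: [3.137, 0.0, 1.571]
wrist_force: [0.5, 0.3, -0.6]
finger_gap: 39.6
finger_force: 0.0
clock: 38.9
eef_pos: [434.5, -107.4, 369.1]
eef_rot: [3.14, 0.001, 1.569]
wrist_force: [0.7, -0.1, 0.0]
finger_gap: 56.8
finger_force: 0.0
t 38.9 [ 434.5 -107.4  369.1] yaw 1.569 j [-0.32  0.11  1.84 -0.    1.19 -0.32] gap 56.8 F 0.0
green [513.  96.] 772 [624.6 -11.7] [26.3 39.4] 88.3 [618.  -11.   87.6]
green [282. 197.] 317 [ 435.4 -106.9] [27.5 26.6] 75.8 [ 435.3 -106.5   38.7]
red [320. 367.] 31 [ 481.  -319.2] [ 5.1 13.3] 77.5 [ 480.8 -319.    40.4]
top
green [312. 165.] 66 [618.6 -11.4] [26.2 26.3] 65.6 [617.9 -11.3  87.4]
red [444. 120.] 70 [ 732.3 -315.9] [19.9 20. ] 44.5 [ 731.6 -315.8  100.8]
red [434. 210.] 37 [ 524.9 -313.4] [14.2 14.3] 28.0 [ 524.8 -312.1   40.9]
red [150. 258.] 379 [391.  376.3] [94.8 24.3] 84.0 [391.5 375.2  24.6]
```

```bash
python3 -m creep '{"slide":[[0.1,0.1,-4],[0,0,-4],[0,0,-4],[0,0,-2.5],[0,0,-1],[0,0,0],[0,0,0],[0,0,0]],"turn":[0,0,0,0,0,0,0,0],"claw":[0.6,0.6,0.6,0.6,0.6,0.2,0.2,0.2]}' 20
python3 -m creep '{"slide":[[0,0,0],[0,0,0],[0,0,3],[0,0,5],[0,0,5]],"turn":[0,0,0,0,0],"claw":[0.2,0.2,0.2,0.2,0.2]}' 20
python3 -m creep '{"slide":[[3.3,2.4,0],[3.3,2.4,0],[3.3,2.4,0],[3.1,2.4,0],[0,0,0],[0,0,-3],[0,0,0]],"turn":[0,0,0,0,0,0,0],"claw":[0.2,0.2,0.2,0.2,0.2,0.2,0.2]}' 20
```

```text
clock: 40.0
eef_pos: [437.1, -105.7, 213.9]
eef_rot: [3.14, 0.0, 1.571]
wrist_force: [0.2, -0.4, 0.7]
finger_gap: 29.9
finger_force: 0.1
clock: 40.62
eef_pos: [436.6, -105.6, 344.8]
eef_rot: [-3.141, -0.0, 1.571]
wrist_force: [0.6, 0.5, 0.4]
finger_gap: 27.6
finger_force: 20.0
clock: 41.5
eef_pos: [566.1, -10.1, 311.6]
eef_rot: [-3.138, -0.0, 1.57]
wrist_force: [0.3, -0.8, -0.3]
finger_gap: 27.8
finger_force: 20.0
```

```bash
python3 -m creep '{"slide":[[0,0,-3],[0,0,-1.6],[0,0,0],[0,0,0],[0,0,0],[0,0,3],[0,0,5],[0,0,4]],"turn":[0,0,0,0,0,0,0,0],"claw":[0.2,0.2,0.35,0.42,0.42,0.42,0.42,0.42]}' 20
python3 -m creep '{"slide":[[0.9,4.7,0],[0.9,4.8,0],[1,4.9,0],[1,4.9,0],[1,4.9,0],[1,4.9,0],[0,0,0]],"turn":[-0.017,-0.018,-0.018,-0.018,-0.018,-0.018,0],"claw":[0.6,0.8,1,1,1,1,1]}' 30
python3 - <<'E'
from h import *
st()
im,d,cal=shot('wrist','w9');P=cloud(d,cal);print('b',bins(P,55,64,(623,279)))
im,d,cal=shot('top','t9');P=cloud(d,cal);print('top');tags(im,P);print('c',bins(P,103,112,(600,-10),95))
E
```

```text
clock: 42.5
eef_pos: [566.7, -9.7, 389.8]
eef_rot: [3.14, 0.0, 1.571]
wrist_force: [0.5, -0.6, -0.5]
finger_gap: 39.4
finger_force: 0.0
clock: 43.38
eef_pos: [624.5, 284.3, 386.9]
eef_rot: [-3.142, -0.0, 1.467]
wrist_force: [0.9, 0.2, 0.3]
finger_gap: 93.8
finger_force: 0.0
t 43.4 [624.5 284.3 386.9] yaw 1.467 j [0.37 0.63 1.09 0.   1.42 0.48] gap 93.8 F 0.0
b (array([623.4, 279.4]), array([158.1,  66.8]), 84.0, array([622.9, 286.8,  60.7]))
top
green [312. 165.] 67 [618.6 -11.5] [26.  26.4] 4.9 [617.7 -10.8  87.5]
green [312. 187.] 68 [565.6 -11.6] [26.6 26.3] 47.6 [564.7 -11.5  87.3]
red [444. 119.] 67 [ 732.1 -315.6] [19.7 20. ] 44.7 [ 732.1 -315.7  100.7]
red [434. 210.] 36 [ 525.  -312.4] [13.5 14.5] 45.4 [ 524.8 -311.7   40.2]
red [435. 228.] 35 [ 481.1 -314.2] [14.6 14. ] 52.6 [ 481.  -313.7   40.1]
c (array([599.8, -10.8]), array([159.5,  66.3]), 0.6, array([595.4, -14.6, 106.9]))
```

View pics/t9.png

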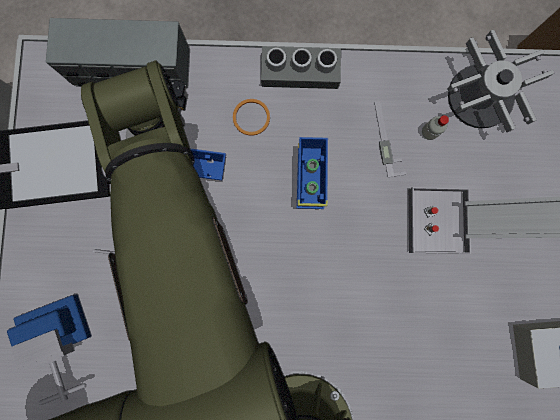

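Both cups are in bin_c at (312,165) and (312,187), with their tops at z 87, and both reds are in the tray. Fetching bin_b.

```bash
python3 -m creep '{"slide":[[-0.1,-0.2,-4],[0,0,-4],[0,0,-4],[0,0,-2],[0,0,-1.1],[0,0,0],[0,0,0],[0,0,0]],"turn":[0,0,0,0,0,0,0,0],"claw":[1,1,1,1,1,0.6,0.6,0.5]}' 30
python3 -m creep '{"slide":[[0,0,0],[0,0,0],[0,0,0],[0,0,3],[0,0,5],[0,0,5],[0,0,5]],"turn":[0,0,0,0,0,0,0],"claw":[0.5,0.5,0.5,0.5,0.5,0.5,0.5]}' 30
python3 - <<'E'
from h import *
st()
im,d,cal=shot('wrist');P=cloud(d,cal);print('b',bins(P,230,255,(623,279),95))
E
```

```text
clock: 44.48
eef_pos: [624.0, 279.4, 237.3]
eef_rot: [3.14, -0.001, 1.464]
wrist_force: [-0.5, -1.0, 0.8]
finger_gap: 67.4
finger_force: 0.7
clock: 45.35
eef_pos: [623.6, 279.2, 417.6]
eef_rot: [-3.141, 0.0, 1.464]
wrist_force: [-0.1, -0.3, -1.8]
finger_gap: 65.6
finger_force: 30.0
t 45.4 [623.6 279.2 417.6] yaw 1.464 j [ 0.37  0.6   1.06 -0.    1.48  0.47] gap 65.6 F 30.0
b (array([624.3, 278.5]), array([159.5,  89.8]), 83.8, array([623.7, 292.7, 241. ]))
```

```bash
python3 -m creep '{"slide":[[-0.2,-2.6,0],[-0.2,-2.6,0],[-0.2,-2.6,0],[-0.2,-2.6,0],[-0.2,-2.6,0],[-0.2,-2.6,0],[-0.2,-2.6,0],[-0.2,-2.6,0]],"turn":[-0.133,-0.133,-0.133,-0.133,-0.133,-0.133,-0.133,-0.133],"claw":[0.5,0.5,0.5,0.5,0.5,0.5,0.5,0.5]}' 30
python3 -m creep '{"slide":[[-0.2,-2.6,0],[-0.2,-2.6,0],[-0.4,-2.97,0],[0,0,-3],[0,0,-3],[0,0,-0.6],[0,0,0]],"turn":[-0.133,-0.133,-0.134,0,0,0,0],"claw":[0.5,0.5,0.5,0.5,0.5,0.5,0.5]}' 30
python3 - <<'E'
from h import *
st()
im,d,cal=shot('wrist','w10');P=cloud(d,cal);print('b',bins(P,170,186,(600,-10),95))
im,d,cal=shot('top','t10')
E
```

```text
clock: 46.4
eef_pos: [607.7, 70.5, 415.8]
eef_rot: [-3.141, 0.0, 0.395]
wrist_force: [0.3, 0.1, -1.6]
finger_gap: 65.4
finger_force: 30.0
clock: 47.28
eef_pos: [600.0, -10.3, 350.6]
eef_rot: [3.142, -0.0, -0.0]
wrist_force: [0.1, -0.5, -1.0]
finger_gap: 65.7
finger_force: 30.0
t 47.3 [600.  -10.3 350.6] yaw -0.0 j [-0.08  0.46  1.43  0.    1.25  1.49] gap 65.7 F 30.0
b (array([600.5, -10.5]), array([ 89.8, 159.2]), 89.9, array([616.2, -10.5, 174.4]))
```

View pics/w10.png

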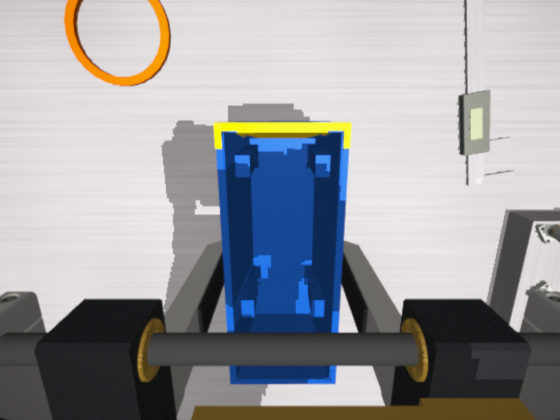

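Bin_b is held over the stack, empty and centred, with its yellow end facing away at (283,130). Lowering it 22 mm.

```bash
python3 -m creep '{"slide":[[0,0,-0.6],[0,0,-0.6],[0,0,-0.5],[0,0,-0.3],[0,0,0]],"turn":[0,0,0,0,0],"claw":[0.5,0.5,0.5,0.5,0.5]}' 30
python3 -m creep '{"slide":[[0,0,-0.15],[0,0,0],[0,0,0],[0,0,0],[0,0,0],[0,0,3],[0,0,4],[0,0,4]],"turn":[0,0,0,0,0,0,0,0],"claw":[0.5,0.5,0.75,0.9,1,1,1,1]}' 30
python3 -m creep '{"slide":[[-3,3,0],[-4,4,0],[-4,4,0],[-4,4,0],[-4,4,0],[0,0,0]],"turn":[0,0,0,0,0,0],"claw":[1,1,1,1,1,1]}' 30
python3 - <<'E'
from h import *
st()
im,d,cal=shot('scene','s11')
im,d,cal=shot('top','t11');P=cloud(d,cal);tags(im,P);print('b',bins(P,146,162,(600,-10),95))
q=(abs(P[...,0]-600)<80)&(abs(P[...,1]+10)<35)&(P[...,2]>140)
A=P[q];c=np.linalg.lstsq(np.c_[A[:,0]-600,A[:,1]+10,np.ones(len(A))],A[:,2],rcond=None)[0];print('rim plane',c.round(3),np.percentile(A[:,2],[5,50,95]).round(1))
cv2.imwrite('pics/f.png',np.hstack([cv2.resize(cv2.imread('pics/s11.png')[150:330,180:460],(480,309)),cv2.resize(cv2.imread('pics/t11.png')[100:260,240:480],(320,309))]))
E
```

```text
clock: 48.0
eef_pos: [599.9, -10.4, 329.9]
eef_rot: [-3.142, 0.0, -0.0]
wrist_force: [0.6, -0.2, -1.7]
finger_gap: 65.8
finger_force: 30.0
clock: 49.0
eef_pos: [599.7, -10.4, 439.8]
eef_rot: [-3.142, 0.0, -0.0]
wrist_force: [0.0, -0.5, -0.1]
finger_gap: 94.2
finger_force: 0.0
clock: 49.75
eef_pos: [408.0, 181.3, 439.2]
eef_rot: [-3.141, -0.001, 0.004]
wrist_force: [0.6, -0.2, 0.4]
finger_gap: 93.9
finger_force: 0.0
t 49.8 [408.  181.3 439.2] yaw 0.004 j [0.34 0.04 1.75 0.   1.36 1.9 ] gap 93.9 F 0.0
red [444. 119.] 65 [ 732.3 -316.2] [19.9 19.5] 51.3 [ 732.  -316.5  100.2]
red [431. 195.] 36 [ 562.  -304.9] [14.4 12.8] 39.2 [ 561.5 -304.9   41.1]
red [435. 228.] 35 [ 481.2 -314.1] [14.2 14. ] 50.8 [ 481.1 -313.6   40.6]
b (array([600.7, -10.8]), array([159. ,  66.4]), 0.1, array([601.5, -15.8, 152.7]))
rim plane [-5.00000e-03  1.40000e-02  1.50629e+02] [140.9 152.1 155.3]
```

View pics/f.png

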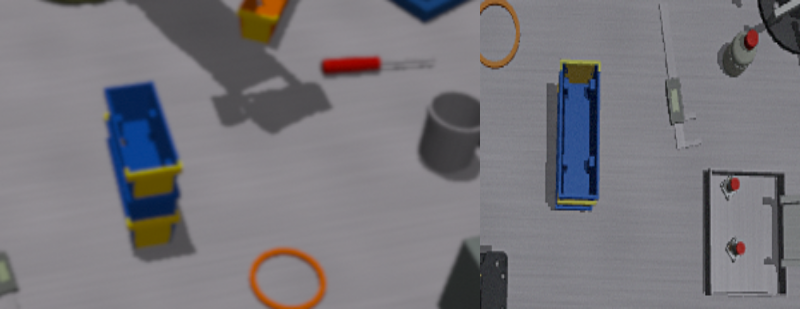

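The stack is level with its rim at about 152, and the yellow ends alternate. The expected knock moved one red pin, but it still stands in the tray. Handing in.

```bash
python3 -c "
from cell import manip
print(manip.sign_off())"
```

```text
the job is handed in; nothing more can be done
None
```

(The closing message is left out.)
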